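# Sort the empties into the recycling tubs

## Task

Before the bin drawer is tipped out, sort the empties standing on the counter: both tins into the square tub, both little glass bottles into the round tub and the cardboard carton into the oblong tub, each standing upright on the tub's floor. Set the glass down gently, don't drop it. The steel measuring cup with the handle is not rubbish: leave it standing where it is.

Things in the scene. Friction and masses are not known exactly. Their poses are not given: they have to be found in the camera images.
- square_tub: Square tub of plain grey plastic, open on top, fixed to the counter: 160 x 160 mm outside, 30 mm high, walls and floor 4 mm thick (152 x 152 mm inside, inner floor 4 mm above the counter). Origin: centre of its underside; x and y run parallel to its sides, z up.
- round_tub: Round tub of the same grey plastic, open on top, fixed to the counter: 170 mm across outside, 30 mm high, wall and floor 4 mm thick (162 mm across inside). Origin: centre of its underside, z up.
- long_tub: Oblong tub of the same grey plastic, open on top, fixed to the counter: 110 mm along its x by 200 mm along its y outside, 30 mm high, walls and floor 4 mm thick (102 x 192 mm inside). Origin: centre of its underside, z up.
- carton: Small plain cardboard carton, closed and empty, standing on end, loose: 40 mm along its x, 62 mm along its y, 75 mm high. Origin: centre of its underside, z up. Light, 40 to 65 g.
- measuring_cup: Steel measuring cup, not an empty; it stays where it stands. Open bowl 72 mm across the rim, 45 mm high, with a flat straight handle at rim height that runs 104 mm from the centre along its -x. Loose. Origin: centre of its underside, z up.
- tin1: Empty food tin with no lid, steel with a plain paper band, loose, standing: 55 mm across, 60 mm high, wall 2.5 mm, open on top, no handle. The two tins are alike. Origin: centre of its underside, z along its axis, up. 48 to 78 g.
- bottle1: Small empty glass bottle, amber with a black cap and a plain paper band, loose, standing: 42 mm across the straight body, 95 mm high over the cap; the body narrows from 59 mm up to a neck and cap about 21 mm across. The two bottles are alike. Origin: centre of its underside, z along its axis, up. 88 to 143 g.
- tin2: Empty food tin with no lid, steel with a plain paper band, loose, standing: 55 mm across, 60 mm high, wall 2.5 mm, open on top, no handle. The two tins are alike. Origin: centre of its underside, z along its axis, up. 48 to 78 g.
- bottle2: Small empty glass bottle, amber with a black cap and a plain paper band, loose, standing: 42 mm across the straight body, 95 mm high over the cap; the body narrows from 59 mm up to a neck and cap about 21 mm across. The two bottles are alike. Origin: centre of its underside, z along its axis, up. 88 to 143 g.
Not all that is in view belongs to the job. Leave any blue look-alike of the bottle1 alone.

How it is judged:
By the outcome, as a careful person would: the job done as asked, in the order asked, and still so for the second after the job is handed in, with the robot touching nothing.
It also fails if it takes over 122 s, if anything falls off the work surface, if the arm or the gripper's body presses on something with over 40 N, if the wrist force passes 120 N, or if a joint passes its speed limit or range.

## Robot

A 6-joint arm with a two-finger parallel gripper is mounted at the origin on the work surface. World frame = base frame: x ahead of the robot, y to its left, z up, the work surface at z = 0. Lengths are in mm, angles in rad, forces in N, time in s.
With the tool pointing down it reaches from about 400 to 925 mm from the base axis. Payload 12.5 kg.
Tool frame: the origin (TCP) lies at the centre of the arm's flange, where the gripper is bolted on; the fingertips stand 190 mm ahead of it and the grasp point (between the pads) lies 171 mm ahead of it; z points along the fingers, y is the line along which they close (so a half turn about z gives the same grasp; the last joint's range is limited). The gripper opens to 95 mm and grips with 3 to 60 N. Pads are 20 mm wide; open, the fingers measure 119 mm over their backs; the gripper's body (75 mm by 180 mm) begins 59 mm behind the grasp point.
Start: joints at [-1.44, 0.491, 1.559, -0, 1.092, -0.106], TCP at [146.641, -607.554, 404.761] pointing down, gripper open.
Joint ranges: [-3.1, 3.1], [-0.84, 2.19], [0.05, 2.79], [-1.13, 4.28], [0.06, 2.93], [-2.69, 2.69]. Speed limits (rad/s): [2.22, 2.22, 2.79, 3.14, 3.14, 3.14].

## Interface

Orientations are given as [roll, pitch, yaw] about the fixed x, y, z axes, in that order (R = Rz(yaw) Ry(pitch) Rx(roll)).
In Python, from cell import env, read_camera, search_frame, cut_out gives the robot as it stands. The module is installed in compiled form; this text tells all that it offers.
- The arm moves only by the tool move_arm, never from a script. Its argument "commands" is a list of rows, each a list of 3 entries, a list of its own where there are three numbers: the shift along the world's x, y, z normalised to -1 to 1, where 1 is 0.03 m, then the turn about the world's z normalised to -1 to 1, where 1 is 0.08 rad, then the opening, from -1 (shut) to 1 (fully open), so that 0 is half open. A call has 1 to 20 rows; each row shifts and turns the commanded pose from where the row before left it; what a row does not reach is not made up. A row lasts 1/12 s, in which the tool goes at most 41.7 mm and 7.16 degrees, less where a joint would pass 70% of its speed; a pose out of reach is approached as far as the arm can. A call with a number of a shift or a turn outside -1 to 1 is refused whole. A call with a gripper value outside its range is refused whole. The fingers move at their own pace and stop on an object; the grip force is fixed at half the most. Time passes only in rows, so rows that do not move let the fingers close. It gives the time, the measured TCP pose, the force, the opening and the grip force at its end, in the units of the state.
- env.state(): the state, without advancing time (a new reading comes with each control period).
- read_camera(name): name is "scene" or "top" or "wrist"; returns a dict with "image" (400x640x3 uint8, red, green, blue), "fx", "fy", "cx", "cy" (pixels), "rvec" (rotation vector, rad) and "tvec" (3), from world to camera coordinates, as OpenCV has them. Camera axes: x right, y down, z forward; pixel columns grow to the right and rows downward; lengths in mm; the calibration is good to about 2 mm. The wrist camera is an equidistant fisheye: a pixel r from the principal point sees the ray r / f radians off the axis. A picture is of the moment at which its call begins. There is no depth.
- env.job_done(): hands the job in; it is judged then, once.
Trained networks look in a picture, given as the dict that the camera call returned (one of the last four; its "shot" number tells which), for a name from the list of things; names that differ only in an ending like _2 or _b are one class to them, and where a whole thing is asked for, a point or a joint stands for the part that bears it (a point fixed in the world has none). Each returns a list of dicts, best first, with "confidence" (0 to 1); they miss things now and then, are a little off and sometimes report something else, mostly with a low value. They report only what shows in the picture. A call takes as long as a camera call. They do not tell look-alikes from the thing itself.
- search_frame(thing, picture): "at" ([column, row] in pixels, amid what is visible of it).
- cut_out(thing, picture): "region" (400x640 bool, what is visible of it) and "at" ([column, row] in pixels, amid what is visible of it).
The state is a dict: "t": time; "joints": joint angles; "qvel": joint speeds; "tau": joint torques, N m; "eef_pos": TCP position; "tcp_rot": TCP orientation; "ft_force": force on the tool from outside, world axes, zero at the start; "moment": the same for the moment, N m; "opening": opening from 0.0 (shut) to 1.0 (fully open); "grip_force": force on a finger pad.
Only numpy, scipy, OpenCV 4.12 (cv2) and the standard library are available. Lean on these libraries where they do the work, as an engineer would, in place of code of your own. Each camera call takes 0.05 s, during which the arm holds its last target. There are 200 camera calls.

## Working session

There is one attempt and no reset: what is moved stays moved. The work goes in short steps, Python scripts to look and compute and a tool call to move; the robot and the scene stay as the last step left them, time stands still between calls to the robot, and variables do not carry over. Pictures are saved under pics/ and viewed, at most 14 in all, crops included, and the job is handed in when it is done.

Besides the shell and the picture viewer there is one more tool, called after ">>>" as name([rows], argument=value, ...), one row to a line, values as JSON. move_arm: Moves the arm, as the interface text tells. Its arguments: {"type":"object","properties":{"commands":{"type":"array","items":{"type":"array"}}},"required":["commands"]}

```bash
mkdir -p pics; cat > h.py <<'E'
import numpy as np, cv2
from cell import env, read_camera, search_frame, cut_out
def ray(p,uv):
    R=cv2.Rodrigues(np.array(p["rvec"],float))[0]; t=np.array(p["tvec"],float)
    d=np.array([(uv[0]-p["cx"])/p["fx"],(uv[1]-p["cy"])/p["fy"],1.])
    return -R.T@t, R.T@d
def onz(p,uv,z):
    c,d=ray(p,uv); return (c+d*(z-c[2])/d[2])[:2]
def proj(p,P):
    return cv2.projectPoints(np.array(P,float).reshape(-1,3),np.array(p["rvec"],float),np.array(p["tvec"],float),np.array([[p["fx"],0,p["cx"]],[0,p["fy"],p["cy"]],[0,0,1.]]),None)[0].reshape(-1,2)
def save(n,im): cv2.imwrite("pics/"+n,cv2.cvtColor(np.ascontiguousarray(im),cv2.COLOR_RGB2BGR))
E
python3 - <<'E'
from h import *
H=dict(square_tub=30,round_tub=30,long_tub=30,carton=75,measuring_cup=45,tin1=60,bottle1=95)
for n in("top","scene"):
    p=read_camera(n); save(n+"0.png",p["image"])
    print(n,"cam at",ray(p,(0,0))[0].round())
    for k in H:
        for d in search_frame(k,p):
            print(k,round(d["confidence"],2),np.round(d["at"]),onz(p,d["at"],0).round(),onz(p,d["at"],H[k]).round())
print(env.state())
E
```

```text
top cam at [409.  15. 912.]
square_tub 0.69 [446. 141.] [ 606. -291.] [ 600. -281.]
round_tub 0.78 [203. 147.] [584. 286.] [578. 277.]
carton 0.62 [414. 229.] [ 397. -215.] [ 398. -196.]
carton 0.57 [234. 229.] [391. 206.] [393. 190.]
measuring_cup 0.78 [358. 204.] [452. -82.] [450. -78.]
tin1 0.81 [470. 244.] [ 363. -347.] [ 366. -323.]
tin1 0.64 [183. 242.] [358. 325.] [362. 305.]
bottle1 0.84 [298. 206.] [447.  59.] [443.  54.]
bottle1 0.73 [233. 227.] [394. 210.] [396. 190.]
bottle1 0.69 [216. 275.] [284. 246.] [297. 222.]
bottle1 0.44 [446. 139.] [ 612. -291.] [ 591. -259.]
scene cam at [ 976. -548. 1187.]
square_tub 0.88 [289. 310.] [ 606. -274.] [ 615. -281.]
square_tub 0.64 [351. 146.] [378. 225.] [393. 206.]
round_tub 0.82 [417. 169.] [580. 291.] [590. 270.]
round_tub 0.37 [348. 145.] [370. 224.] [385. 204.]
carton 0.83 [252. 236.] [ 384. -192.] [ 421. -214.]
measuring_cup 0.63 [297. 220.] [438. -72.] [458. -90.]
tin1 0.59 [369. 122.] [357. 340.] [389. 295.]
tin1 0.58 [204. 265.] [ 355. -335.] [ 386. -346.]
bottle1 0.81 [329. 121.] [259. 259.] [316. 195.]
bottle1 0.75 [329. 185.] [425.  75.] [469.  25.]
bottle1 0.72 [346. 145.] [363. 219.] [412. 158.]
{'t': 0.8, 'joints': array([-1.43960190e+00,  4.90903784e-01,  1.55892756e+00, -1.04644530e-05,
        1.09167729e+00, -1.05607353e-01]), 'qvel': array([ 1.17888118e-04, -6.32777373e-04,  1.20138925e-03, -6.47012658e-04,
       -8.57109961e-06,  8.15297735e-04]), 'tau': array([-3.78882585e-03, -6.12434721e+01, -2.58416927e+01,  6.91864709e-02,
        4.45626047e-02, -2.97340797e-06]), 'eef_pos': array([ 146.6378793 , -607.54819639,  404.74908532]), 'tcp_rot': array([3.14151008e+00, 1.80917127e-05, 2.36806606e-01]), 'ft_force': array([0.26764226, 0.27367883, 0.10939394]), 'moment': array([ 0.00646607,  0.01837893, -0.02532053]), 'grip_force': 0.0, 'opening': 0.9987827995669444}
```

View pics/top0.png

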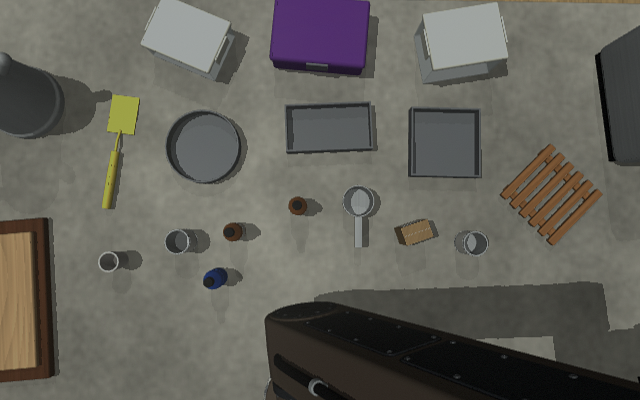

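View pics/scene0.png

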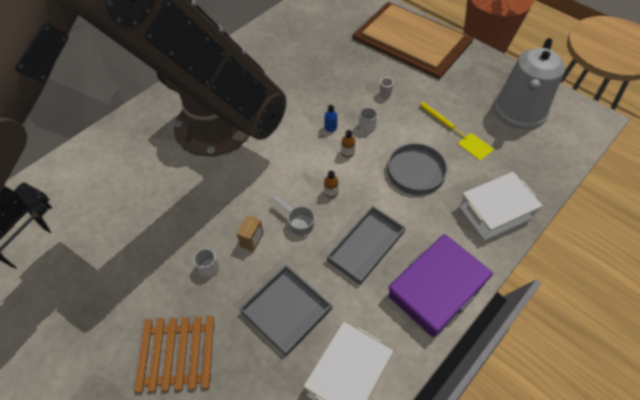

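Three cylinders are tin candidates: (473,243), (180,241) and (109,261). The last looks smaller and paler. For bottles, (298,205) and (233,231) are amber, and (215,278) is the blue look-alike. I'll crop the image to confirm and measure the poses.

```bash
python3 - <<'E'
from h import *
p=read_camera("top"); im=p["image"]; q=read_camera("scene")
a=cv2.resize(im[190:300,90:320],None,fx=3.4,fy=3.4,interpolation=cv2.INTER_CUBIC)
save("crop1.png",a)
b=cv2.resize(im[180:262,340:500],None,fx=5,fy=5,interpolation=cv2.INTER_CUBIC); save("crop2.png",b)
def show(k,z,p,n):
    for d in cut_out(k,p):
        m=d["region"].astype(np.uint8); 
        c=max(cv2.findContours(m,0,2)[0],key=cv2.contourArea)[:,0]
        w=np.array([onz(p,u,z) for u in c],np.float32)
        r=cv2.minAreaRect(w)
        print(n,k,round(d["confidence"],2),np.round(d["at"]),"rect",np.round(r[0]),np.round(r[1]),round(r[2],1),"circ",np.round(cv2.minEnclosingCircle(w)[0]),round(cv2.minEnclosingCircle(w)[1]))
for k,z in dict(square_tub=30,round_tub=30,long_tub=30,carton=75,tin1=60,bottle1=95,measuring_cup=45).items():
    show(k,z,p,"top")
    if k in("carton","tin1","long_tub","square_tub"): show(k,z,q,"sc")
E
```

```text
top square_tub 0.71 [445. 141.] rect [ 598. -277.] [167. 164.] 89.5 circ [ 598. -277.] 114
sc square_tub 0.26 [331. 187.] rect [439.  67.] [40. 93.] 42.2 circ [439.  66.] 47
top round_tub 0.7 [203. 147.] rect [580. 277.] [178. 169.] 64.3 circ [580. 277.] 90
top long_tub 0.68 [330. 127.] rect [629. -10.] [115. 199.] 3.0 circ [629. -10.] 112
sc long_tub 0.59 [364. 244.] rect [635. -13.] [117. 212.] 3.8 circ [636. -13.] 118
top carton 0.88 [413. 227.] rect [ 393. -195.] [47. 78.] 19.1 circ [ 393. -194.] 42
sc carton 0.9 [252. 235.] rect [ 409. -210.] [64. 93.] 21.5 circ [ 409. -210.] 53
top tin1 0.88 [182. 244.] rect [364. 310.] [52. 72.] 0.8 circ [365. 310.] 36
top tin1 0.82 [471. 242.] rect [ 369. -324.] [50. 71.] 0.8 circ [ 368. -324.] 37
sc tin1 0.92 [206. 263.] rect [ 384. -337.] [55. 86.] 72.5 circ [ 383. -340.] 43
sc tin1 0.75 [371. 120.] rect [379. 299.] [ 55. 101.] 31.7 circ [381. 301.] 51
top bottle1 0.87 [214. 275.] rect [290. 225.] [40. 51.] 45.9 circ [290. 224.] 26
top bottle1 0.7 [234. 228.] rect [388. 187.] [38. 46.] 0.8 circ [388. 187.] 24
top bottle1 0.6 [296. 207.] rect [444.  55.] [40. 40.] 0.8 circ [444.  55.] 21
top measuring_cup 0.65 [360. 206.] rect [426. -77.] [136.  69.] 0.6 circ [426. -79.] 68
```

View pics/crop1.png

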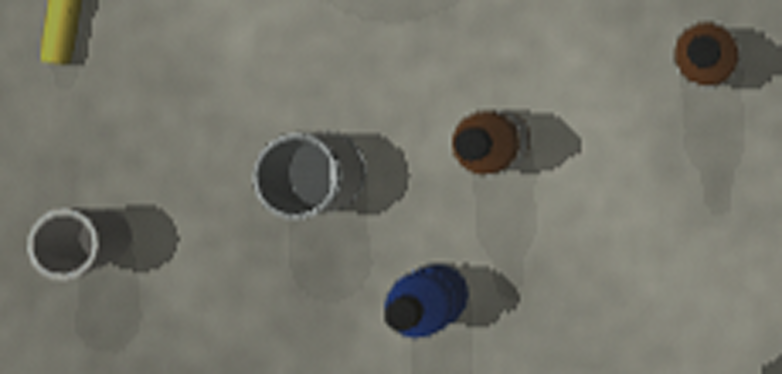

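View pics/crop2.png

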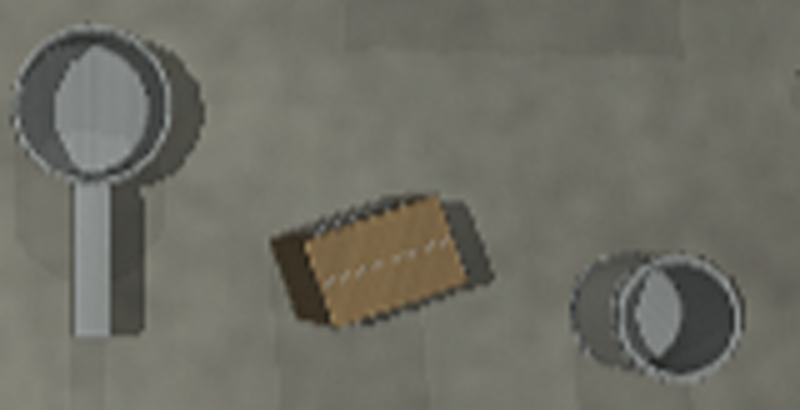

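```bash
python3 - <<'E'
from h import *
p=read_camera("top")
for n,uv,z in [("tinR",(476.2,243.6),60),("tinL",(176.8,241.8),60),("botNear",(228.5,232.1),95),("botFar",(297.4,205),95),("cart",(417,232.3),75),("mug",(108.8,261.5),60),("blue",(208.5,282),95)]: print(n,onz(p,uv,z).round(1))
# cap check in the scene view
q=read_camera("scene")
for n,uv,z in [("tinR",(206,255),60),("tinL",(369,113),60),("far",(331,174),95),("near",(348.5,134),95)]: print("scene",n,onz(q,uv,z).round())
# tub rims drawn
im=p["image"].copy()
def box(cx,cy,a,b,yaw):
    c,s=np.cos(yaw),np.sin(yaw); return [(cx+c*x-s*y,cy+s*x+c*y,30) for x,y in((-a,-b),(a,-b),(a,b),(-a,b))]
t=np.linspace(0,6.28,60)
for P in (box(598,-277,80,80,0),box(629,-10,55,100,.04),[(580+85*np.cos(a),277+85*np.sin(a),30) for a in t]):
    cv2.polylines(im,[proj(p,P).round().astype(int)],True,(255,0,0),1)
save("tubs.png",cv2.resize(im[90:200,150:500],None,fx=2.2,fy=2.2))
E
```

```text
tinR [ 367.1 -335.9]
tinL [362.2 317.8]
botNear [385.8 198.2]
botFar [444.6  55. ]
cart [ 390.3 -202.2]
mug [317.7 463.3]
blue [282.  236.7]
scene tinR [ 367. -325.]
scene tinL [364. 323.]
scene far [449.  55.]
scene near [392. 194.]
```

View pics/tubs.png

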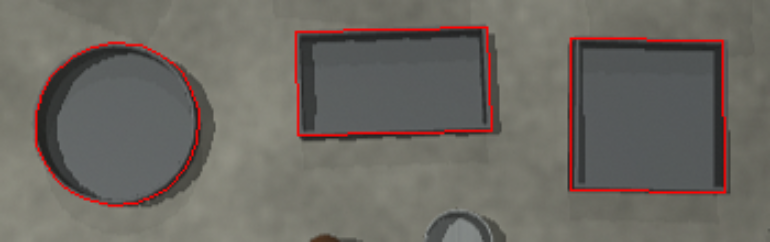

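The overlays fit the tub rims: square tub (598,-277), long tub (629,-10) and round tub (580,277). Next is the right-hand tin; (109,261) is the narrower, thick-walled decoy. I'm taking them in the order asked: tins, bottles, carton.

>>> move_arm([
  [[0.61,0.76,-0.29],-0.25,1],
  [[0.61,0.76,-0.29],-0.25,1],
  [[0.61,0.76,-0.29],-0.25,1],
  [[0.61,0.76,-0.29],-0.25,1],
  [[0.61,0.76,-0.29],-0.25,1],
  [[0.61,0.76,-0.29],-0.25,1],
  [[0.61,0.76,-0.29],-0.25,1],
  [[0.61,0.76,-0.29],-0.25,1],
  [[0.61,0.76,-0.29],-0.25,1],
  [[0.61,0.76,-0.29],-0.25,1],
  [[0.61,0.76,-0.29],-0.25,1],
  [[0.61,0.76,-0.29],-0.25,1],
  [[0,0,0],0,1],
  [[0,0,0],0,1],
])

```text
t: 2.72
eef_pos: [366.9, -333.2, 300.2]
tcp_rot: [-3.141, 0.0, -0.0]
ft_force: [0.5, -1.2, 0.4]
opening: 0.999
grip_force: 0.0
```

>>> move_arm([
  [[0,0,-0.74],0,1],
  [[0,0,-0.74],0,1],
  [[0,0,-0.74],0,1],
  [[0,0,-0.74],0,1],
  [[0,0,0],0,1],
  [[0,0,0],0,-1],
  [[0,0,0],0,-1],
  [[0,0,0],0,-1],
  [[0,0,0],0,-1],
  [[0,0,0],0,-1],
  [[0,0,0],0,-1],
  [[0,0,0],0,-1],
  [[0,0,0],0,-1],
  [[0,0,0],0,-1],
  [[0,0,0],0,-1],
])

```text
t: 3.97
eef_pos: [366.3, -334.0, 212.0]
tcp_rot: [3.141, -0.0, -0.003]
ft_force: [-0.7, 0.9, 6.0]
opening: 0.568
grip_force: 30.0
```

>>> move_arm([
  [[0,0,0.67],0,-1],
  [[0,0,0.67],0,-1],
  [[0,0,0.67],0,-1],
  [[0.74,0.16,0],0,-1],
  [[0.74,0.16,0],0,-1],
  [[0.74,0.16,0],0,-1],
  [[0.74,0.16,0],0,-1],
  [[0.74,0.16,0],0,-1],
  [[0.74,0.16,0],0,-1],
  [[0.74,0.16,0],0,-1],
  [[0.74,0.16,0],0,-1],
  [[0.74,0.16,0],0,-1],
  [[0.74,0.16,0],0,-1],
  [[0.74,0.16,0],0,-1],
  [[0.74,0.16,0],0,-1],
  [[0,0,0],0,-1],
  [[0,0,0],0,-1],
])

```text
t: 5.38
eef_pos: [633.0, -275.7, 271.2]
tcp_rot: [-3.141, 0.001, -0.002]
ft_force: [-0.1, 0.1, -1.2]
opening: 0.566
grip_force: 30.0
```

>>> move_arm([
  [[0,0,-0.6],0,-1],
  [[0,0,-0.6],0,-1],
  [[0,0,-0.4],0,-1],
  [[0,0,-0.17],0,-1],
  [[0,0,-0.07],0,-1],
  [[0,0,0],0,-1],
  [[0,0,0],0,-1],
])

```text
t: 5.97
eef_pos: [632.6, -276.6, 217.3]
tcp_rot: [3.141, -0.001, -0.003]
ft_force: [0.6, 0.8, -0.5]
opening: 0.564
grip_force: 30.0
```

>>> move_arm([
  [[0,0,-0.05],0,-1],
  [[0,0,0],0,-1],
  [[0,0,0],0,0.7],
  [[0,0,0],0,0.7],
  [[0,0,0],0,0.7],
  [[0,0,0],0,0.7],
  [[0,0,0],0,0.7],
  [[0,0,0.5],0,0.7],
  [[0,0,0.8],0,0.7],
  [[0,0,0.8],0,0.7],
  [[0,0,0.8],0,0.7],
  [[0,0,0.4],0,1],
  [[0,0,0],0,1],
])

```text
t: 7.05
eef_pos: [632.9, -276.4, 317.0]
tcp_rot: [3.139, -0.004, -0.003]
ft_force: [-0.3, 0.5, 0.7]
opening: 0.943
grip_force: 0.0
```

>>> move_arm([
  [[-0.45,0.99,0],0,1],
  [[-0.45,0.99,0],0,1],
  [[-0.45,0.99,0],0,1],
  [[-0.45,0.99,0],0,1],
  [[-0.45,0.99,0],0,1],
  [[-0.45,0.99,0],0,1],
  [[-0.45,0.99,0],0,1],
  [[-0.45,0.99,0],0,1],
  [[-0.45,0.99,0],0,1],
  [[-0.45,0.99,0],0,1],
  [[-0.45,0.99,0],0,1],
  [[-0.45,0.99,0],0,1],
  [[-0.45,0.99,0],0,1],
  [[-0.45,0.99,0],0,1],
  [[-0.45,0.99,0],0,1],
  [[-0.45,0.99,0],0,1],
  [[-0.45,0.99,0],0,1],
  [[-0.45,0.99,0],0,1],
  [[-0.45,0.99,0],0,1],
  [[0,0,0],0,1],
])

```text
t: 8.72
eef_pos: [374.0, 291.2, 313.1]
tcp_rot: [3.141, 0.001, 0.0]
ft_force: [0.2, -0.1, -0.4]
opening: 1.0
grip_force: 0.0
```

>>> move_arm([
  [[-0.2,0.5,0],0,1],
  [[-0.2,0.5,0],0,1],
  [[0,0,0],0,1],
  [[0,0,-0.5],0,1],
  [[0,0,-0.5],0,1],
  [[0,0,0],0,1],
  [[0,0,0],0,1],
])

```text
t: 9.3
eef_pos: [364.3, 317.4, 283.4]
tcp_rot: [3.14, 0.002, -0.004]
ft_force: [0.5, 0.2, 0.1]
opening: 1.003
grip_force: 0.0
```

>>> move_arm([
  [[-0.05,0.06,-0.8],0,1],
  [[0,0,-0.8],0,1],
  [[0,0,-0.8],0,1],
  [[0,0,0],0,1],
  [[0,0,0],0,-1],
  [[0,0,0],0,-1],
  [[0,0,0],0,-1],
  [[0,0,0],0,-1],
  [[0,0,0],0,-1],
  [[0,0,0],0,-1],
  [[0,0,0],0,-1],
  [[0,0,0],0,-1],
  [[0,0,0],0,-1],
  [[0,0,0],0,-1],
])

```text
t: 10.47
eef_pos: [362.7, 319.8, 212.6]
tcp_rot: [-3.141, -0.0, -0.003]
ft_force: [-0.9, -0.5, 5.3]
opening: 0.572
grip_force: 30.0
```

>>> move_arm([
  [[0,0,0.6],0,-1],
  [[0,0,1],0,-1],
  [[0,0,1],0,-1],
  [[0,0,1],0,-1],
  [[0,0,0.4],0,-1],
  [[0.34,-0.5,0],0,-1],
])

```text
t: 10.97
eef_pos: [372.2, 305.9, 335.1]
tcp_rot: [-3.139, -0.004, -0.001]
ft_force: [0.9, -0.1, -0.5]
opening: 0.574
grip_force: 30.0
```

>>> move_arm([
  [[0.33,-0.97,0],0,-1],
  [[0.33,-0.97,0],0,-1],
  [[0.33,-0.97,0],0,-1],
  [[0.33,-0.97,0],0,-1],
  [[0.33,-0.97,0],0,-1],
  [[0.33,-0.97,0],0,-1],
  [[0.33,-0.97,0],0,-1],
  [[0.33,-0.97,0],0,-1],
  [[0.33,-0.97,0],0,-1],
  [[0.33,-0.97,0],0,-1],
  [[0.33,-0.97,0],0,-1],
  [[0.33,-0.97,0],0,-1],
  [[0.33,-0.97,0],0,-1],
  [[0.33,-0.97,0],0,-1],
  [[0.33,-0.97,0],0,-1],
  [[0.33,-0.97,0],0,-1],
  [[0.33,-0.97,0],0,-1],
  [[0.33,-0.97,0],0,-1],
  [[0.33,-0.97,0],0,-1],
  [[0,-0.5,0],0,-1],
])

```text
t: 12.63
eef_pos: [561.8, -266.0, 331.9]
tcp_rot: [3.141, -0.001, -0.004]
ft_force: [-0.4, -0.6, -0.2]
opening: 0.575
grip_force: 30.0
```

>>> move_arm([
  [[0,-0.5,0],0,-1],
  [[0,0,-0.6],0,-1],
  [[0,0,-0.6],0,-1],
  [[0,0,-0.6],0,-1],
  [[0,0,0],0,-1],
  [[0,0,0],0,-1],
  [[0,0,0],0,-1],
])

```text
t: 13.22
eef_pos: [561.0, -278.0, 279.1]
tcp_rot: [3.141, -0.001, -0.003]
ft_force: [1.3, -0.7, 0.9]
opening: 0.572
grip_force: 30.0
```

>>> move_arm([
  [[0,0,-0.7],0,-1],
  [[0,0,-0.7],0,-1],
  [[0,0,-0.4],0,-1],
  [[0,0,-0.15],0,-1],
  [[0,0,-0.12],0,-1],
  [[0,0,0],0,-1],
  [[0,0,0],0,-1],
])

```text
t: 13.8
eef_pos: [561.2, -278.2, 217.1]
tcp_rot: [3.141, -0.001, -0.003]
ft_force: [0.8, -0.4, -0.3]
opening: 0.57
grip_force: 30.0
```

>>> move_arm([
  [[0,0,-0.03],0,-1],
  [[0,0,0],0,0.7],
  [[0,0,0],0,0.7],
  [[0,0,0],0,0.7],
  [[0,0,0],0,0.7],
  [[0,0,0],0,0.7],
  [[0,0,0.5],0,0.7],
  [[0,0,0.8],0,0.7],
  [[0,0,0.8],0,0.7],
  [[0,0,0.8],0,0.7],
  [[0,0,0.6],0,1],
  [[0,0,0.4],0,1],
])

```text
t: 14.8
eef_pos: [561.0, -278.2, 334.2]
tcp_rot: [3.14, -0.002, -0.003]
ft_force: [0.7, -0.4, -0.8]
opening: 0.939
grip_force: 0.0
```

>>> move_arm([
  [[-0.29,0.85,0],0,1],
  [[-0.29,0.85,0],0,1],
  [[-0.29,0.85,0],0,1],
  [[-0.29,0.85,0],0,1],
  [[-0.29,0.85,0],0,1],
  [[-0.29,0.85,0],0,1],
  [[-0.29,0.85,0],0,1],
  [[-0.29,0.85,0],0,1],
  [[-0.29,0.85,0],0,1],
  [[-0.29,0.85,0],0,1],
  [[-0.29,0.85,0],0,1],
  [[-0.29,0.85,0],0,1],
  [[-0.29,0.85,0],0,1],
  [[0,0,0],0,1],
  [[0,0,0],0,1],
])

```text
t: 16.05
eef_pos: [447.6, 54.2, 332.1]
tcp_rot: [3.141, 0.0, -0.001]
ft_force: [0.8, -0.6, 0.1]
opening: 1.002
grip_force: 0.0
```

```bash
python3 - <<'E'
from h import *
p=read_camera("top"); im=p["image"]
save("top1.png",np.vstack([cv2.resize(im[90:200,380:500],None,fx=2.5,fy=2.5),cv2.resize(im[190:300,200:320],None,fx=2.5,fy=2.5)]))
print(env.state()["eef_pos"])
E
```

```text
[447.94855476  53.47973304 332.08911901]
```

View pics/top1.png

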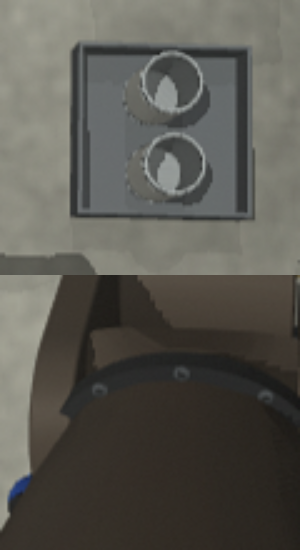

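Both tins stand upright in the square tub. The arm now hides the amber bottle; its pixel was (297,205), and I confirmed it as amber in the earlier crop.

>>> move_arm([
  [[0,0.05,-0.8],0,1],
  [[0,0,-0.8],0,1],
  [[0,0,-0.8],0,1],
  [[0,0,-0.8],0,1],
  [[0,0,-0.5],0,1],
  [[0,0,-0.17],0,1],
  [[0,0,0],0,1],
  [[0,0,0],0,0],
  [[0,0,0],0,0],
  [[0,0,0],0,0],
  [[0,0,0],0,-1],
  [[0,0,0],0,-1],
  [[0,0,0],0,-1],
  [[0,0,0],0,-1],
  [[0,0,0],0,-1],
  [[0,0,0],0,-1],
  [[0,0,0],0,-1],
  [[0,0,0],0,-1],
])

```text
t: 17.6
eef_pos: [447.9, 54.9, 216.1]
tcp_rot: [3.141, -0.0, -0.003]
ft_force: [-0.7, 0.1, 2.3]
opening: 0.439
grip_force: 30.0
```

>>> move_arm([
  [[0,0,0.4],0,-1],
  [[0,0,0.8],0,-1],
  [[0,0,0.8],0,-1],
  [[0.5,0.67,0],0,-1],
  [[0.5,0.67,0],0,-1],
  [[0.5,0.67,0],0,-1],
  [[0.5,0.67,0],0,-1],
  [[0.5,0.67,0],0,-1],
  [[0.5,0.67,0],0,-1],
  [[0.5,0.67,0],0,-1],
  [[0.5,0.67,0],0,-1],
  [[0.5,0.67,0],0,-1],
  [[0.5,0.67,0],0,-1],
  [[0.5,0.67,0],0,-1],
  [[0,0,0],0,-1],
  [[0,0,0],0,-1],
  [[0,0,-0.6],0,-1],
  [[0,0,-0.6],0,-1],
  [[0,0,0],0,-1],
  [[0,0,0],0,-1],
])

```text
t: 19.27
eef_pos: [612.4, 275.2, 239.5]
tcp_rot: [3.141, 0.002, -0.004]
ft_force: [0.0, -0.4, -0.6]
opening: 0.437
grip_force: 30.0
```

Next a gentle descent of about 19.5 mm.

>>> move_arm([
  [[0,0,-0.25],0,-1],
  [[0,0,-0.2],0,-1],
  [[0,0,-0.1],0,-1],
  [[0,0,-0.05],0,-1],
  [[0,0,-0.03],0,-1],
  [[0,0,0],0,-1],
  [[0,0,0],0,-1],
])

```text
t: 19.85
eef_pos: [612.9, 276.0, 221.3]
tcp_rot: [3.142, -0.0, -0.003]
ft_force: [0.2, 0.4, -1.1]
opening: 0.436
grip_force: 30.0
```

>>> move_arm([
  [[0,0,-0.03],0,-1],
  [[0,0,0],0,-1],
  [[0,0,-0.02],0,-1],
  [[0,0,0],0,-1],
  [[0,0,0],0,-1],
])

```text
t: 20.27
eef_pos: [612.9, 276.0, 220.1]
tcp_rot: [-3.142, -0.0, -0.003]
ft_force: [-2.1, -0.1, 4.6]
opening: 0.434
grip_force: 30.0
```

It has touched down at about 5 N. I'll release it and go to the second bottle.

>>> move_arm([
  [[0,0,0],0,0.4],
  [[0,0,0],0,0.4],
  [[0,0,0],0,0.4],
  [[0,0,0],0,0.4],
  [[0,0,0],0,0.4],
  [[0,0,0.4],0,0.4],
  [[0,0,0.8],0,0.4],
  [[0,0,0.8],0,0.4],
  [[0,0,0.8],0,0.4],
  [[0,0,0.8],0,1],
  [[0,0,0.4],0,1],
])

```text
t: 21.18
eef_pos: [612.9, 276.0, 343.6]
tcp_rot: [-3.14, -0.004, -0.003]
ft_force: [0.3, 0.2, 0.7]
opening: 0.788
grip_force: 0.0
```

>>> move_arm([
  [[-0.75,-0.27,0],0,1],
  [[-0.75,-0.27,0],0,1],
  [[-0.75,-0.27,0],0,1],
  [[-0.75,-0.27,0],0,1],
  [[-0.75,-0.27,0],0,1],
  [[-0.75,-0.27,0],0,1],
  [[-0.75,-0.27,0],0,1],
  [[-0.75,-0.27,0],0,1],
  [[-0.75,-0.27,0],0,1],
  [[-0.75,-0.27,0],0,1],
  [[0,0,0],0,1],
  [[0,0,0],0,1],
  [[0,0,0],0,1],
])

```text
t: 22.27
eef_pos: [388.5, 195.2, 340.0]
tcp_rot: [-3.141, -0.001, -0.003]
ft_force: [0.3, 0.4, -0.8]
opening: 1.0
grip_force: 0.0
```

>>> move_arm([
  [[0,0.03,-0.85],0,1],
  [[0,0,-0.85],0,1],
  [[0,0,-0.85],0,1],
  [[0,0,-0.85],0,1],
  [[0,0,-0.5],0,1],
  [[0,0,-0.22],0,1],
  [[0,0,0],0,1],
  [[0,0,0],0,0],
  [[0,0,0],0,0],
  [[0,0,0],0,0],
  [[0,0,0],0,-1],
  [[0,0,0],0,-1],
  [[0,0,0],0,-1],
  [[0,0,0],0,-1],
  [[0,0,0],0,-1],
  [[0,0,0],0,-1],
  [[0,0,0],0,-1],
  [[0,0,0],0,-1],
])

```text
t: 23.77
eef_pos: [387.9, 195.9, 216.1]
tcp_rot: [3.142, -0.0, -0.003]
ft_force: [0.8, 0.3, 2.6]
opening: 0.437
grip_force: 30.0
```

>>> move_arm([
  [[0,0,0.4],0,-1],
  [[0,0,0.8],0,-1],
  [[0,0,0.8],0,-1],
  [[0.65,0.34,0],0,-1],
  [[0.65,0.34,0],0,-1],
  [[0.65,0.34,0],0,-1],
  [[0.65,0.34,0],0,-1],
  [[0.65,0.34,0],0,-1],
  [[0.65,0.34,0],0,-1],
  [[0.65,0.34,0],0,-1],
  [[0.65,0.34,0],0,-1],
  [[0,0,0],0,-1],
  [[0,0,0],0,-1],
  [[0,0,-0.6],0,-1],
  [[0,0,-0.6],0,-1],
  [[0,0,0],0,-1],
  [[0,0,0],0,-1],
])

```text
t: 25.18
eef_pos: [543.2, 277.1, 239.6]
tcp_rot: [3.141, 0.002, -0.003]
ft_force: [0.4, 0.5, -1.0]
opening: 0.433
grip_force: 30.0
```

>>> move_arm([
  [[0,0,-0.25],0,-1],
  [[0,0,-0.2],0,-1],
  [[0,0,-0.1],0,-1],
  [[0,0,-0.05],0,-1],
  [[0,0,-0.03],0,-1],
  [[0,0,0],0,-1],
  [[0,0,0],0,-1],
])

```text
t: 25.77
eef_pos: [543.9, 277.5, 221.3]
tcp_rot: [3.142, -0.0, -0.003]
ft_force: [-0.4, -0.4, -1.5]
opening: 0.439
grip_force: 30.0
```

>>> move_arm([
  [[0,0,-0.03],0,-1],
  [[0,0,0],0,-1],
  [[0,0,-0.02],0,-1],
  [[0,0,0],0,-1],
  [[0,0,0],0,-1],
])

```text
t: 26.18
eef_pos: [543.8, 277.4, 220.2]
tcp_rot: [-3.142, -0.0, -0.003]
ft_force: [-1.6, -0.5, 5.7]
opening: 0.435
grip_force: 30.0
```

>>> move_arm([
  [[0,0,0],0,0.4],
  [[0,0,0],0,0.4],
  [[0,0,0],0,0.4],
  [[0,0,0],0,0.4],
  [[0,0,0],0,0.4],
  [[0,0,0.4],0,0.4],
  [[0,0,0.8],0,0.4],
  [[0,0,0.8],0,0.4],
  [[0,0,0.8],0,0.4],
  [[0,0,0.8],0,1],
  [[0,0,0.4],0,1],
])

```text
t: 27.1
eef_pos: [543.9, 277.5, 343.5]
tcp_rot: [-3.14, -0.004, -0.003]
ft_force: [0.6, -0.5, -0.5]
opening: 0.79
grip_force: 0.0
```

>>> move_arm([
  [[-0.3,-0.94,0],-0.9,1],
  [[-0.3,-0.94,0],-0.9,1],
  [[-0.3,-0.94,0],-0.9,1],
  [[-0.3,-0.94,0],-0.9,1],
  [[-0.3,-0.94,0],-0.9,1],
  [[-0.3,-0.94,0],-0.9,1],
  [[-0.3,-0.94,0],-0.9,1],
  [[-0.3,-0.94,0],-0.9,1],
  [[-0.3,-0.94,0],-0.9,1],
  [[-0.3,-0.94,0],-0.9,1],
  [[-0.3,-0.94,0],-0.9,1],
  [[-0.3,-0.94,0],-0.9,1],
  [[-0.3,-0.94,0],-0.9,1],
  [[-0.3,-0.94,0],-0.9,1],
  [[-0.3,-0.94,0],-0.9,1],
  [[-0.3,-0.94,0],-0.9,1],
  [[-0.3,-0.94,0],-0.9,1],
  [[0,0,0],0,1],
  [[0,0,0],0,1],
])

```text
t: 28.68
eef_pos: [390.4, -202.9, 340.3]
tcp_rot: [-3.141, -0.001, -1.23]
ft_force: [0.1, 0.0, 0.5]
opening: 1.001
grip_force: 0.0
```

```bash
python3 - <<'E'
from h import *
p=read_camera("top"); im=p["image"]; q=read_camera("scene")["image"]; w=read_camera("wrist")["image"]
save("c3.png",np.hstack([cv2.resize(im[100:250,150:450],(400,300)),cv2.resize(q[100:280,200:450],(400,300))])); save("w3.png",w)
print(env.state()["eef_pos"],env.state()["tcp_rot"],env.state()["joints"])
E
```

```text
[ 390.96483787 -201.16136931  339.97773963] [-3.14148438e+00 -1.19652034e-04 -1.22559294e+00] [-6.25652752e-01  3.24949388e-01  2.07045164e+00  3.21317915e-05
  7.46031735e-01  2.17071292e+00]
```

View pics/c3.png

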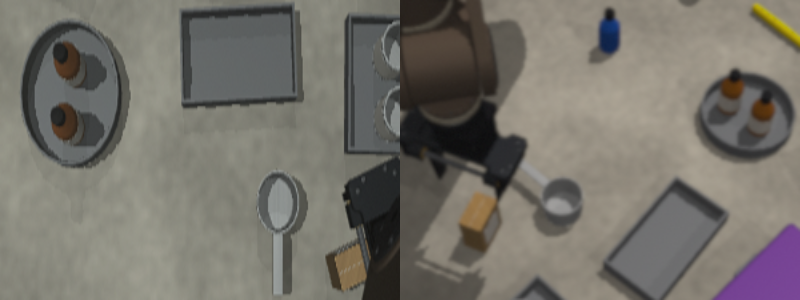

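View pics/w3.png

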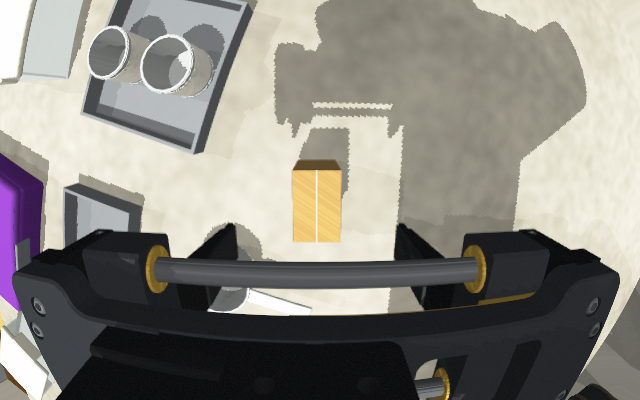

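Both bottles stand upright in the round tub. The wrist view shows the carton square and centred between the fingers (x 292-341, with the fingers at 236 and 397), and the cup is clear.

>>> move_arm([
  [[0,0,-0.85],0,1],
  [[0,0,-0.85],0,1],
  [[0,0,-0.85],0,1],
  [[0,0,-0.85],0,1],
  [[0,0,-0.5],0,1],
  [[0,0,-0.22],0,1],
  [[0,0,0],0,1],
  [[0,0,0],0,0],
  [[0,0,0],0,0],
  [[0,0,0],0,0],
  [[0,0,0],0,-1],
  [[0,0,0],0,-1],
  [[0,0,0],0,-1],
  [[0,0,0],0,-1],
  [[0,0,0],0,-1],
  [[0,0,0],0,-1],
  [[0,0,0],0,-1],
  [[0,0,0],0,-1],
])

```text
t: 30.33
eef_pos: [390.8, -202.0, 216.1]
tcp_rot: [3.141, -0.0, -1.227]
ft_force: [-0.9, -0.0, 1.3]
opening: 0.422
grip_force: 30.0
```

>>> move_arm([
  [[0,0,0.5],0,-1],
  [[0,0,1],0,-1],
  [[0,0,1],0,-1],
  [[0,0,0.5],0,-1],
  [[0.5,0.4,0],0.98,-1],
  [[0.5,0.4,0],0.98,-1],
  [[0.5,0.4,0],0.98,-1],
  [[0.5,0.4,0],0.98,-1],
  [[0.5,0.4,0],0.98,-1],
  [[0.5,0.4,0],0.98,-1],
  [[0.5,0.4,0],0.98,-1],
  [[0.5,0.4,0],0.98,-1],
  [[0.5,0.4,0],0.98,-1],
  [[0.5,0.4,0],0.98,-1],
  [[0.5,0.4,0],0.98,-1],
  [[0.5,0.4,0],0.98,-1],
  [[0.5,0.4,0],0.98,-1],
  [[0.5,0.4,0],0.98,-1],
  [[0.5,0.4,0],0.98,-1],
  [[0.5,0.4,0],0.98,-1],
])

```text
t: 32.0
eef_pos: [631.4, -9.2, 305.7]
tcp_rot: [-3.142, 0.001, 0.031]
ft_force: [0.8, 0.3, -0.3]
opening: 0.419
grip_force: 30.0
```

>>> move_arm([
  [[0,0,0],0,-1],
  [[0,0,0],0,-1],
  [[0,0,-0.7],0,-1],
  [[0,0,-0.7],0,-1],
  [[0,0,-0.7],0,-1],
  [[0,0,0],0,-1],
  [[0,0,0],0,-1],
])

```text
t: 32.58
eef_pos: [630.3, -10.5, 242.6]
tcp_rot: [-3.141, 0.002, 0.025]
ft_force: [0.3, 0.5, -0.8]
opening: 0.42
grip_force: 30.0
```

>>> move_arm([
  [[0,0,-0.35],0,-1],
  [[0,0,-0.2],0,-1],
  [[0,0,-0.1],0,-1],
  [[0,0,-0.05],0,-1],
  [[0,0,0],0,-1],
  [[0,0,-0.05],0,-1],
  [[0,0,0],0,-1],
  [[0,0,0],0,-1],
])

```text
t: 33.25
eef_pos: [630.9, -9.9, 220.7]
tcp_rot: [3.141, -0.0, 0.027]
ft_force: [0.7, -0.3, 0.1]
opening: 0.418
grip_force: 30.0
```

>>> move_arm([
  [[0,0,-0.02],0,-1],
  [[0,0,0],0,-1],
  [[0,0,0],0,0.4],
  [[0,0,0],0,0.4],
  [[0,0,0],0,0.4],
  [[0,0,0],0,0.4],
  [[0,0,0],0,0.4],
  [[0,0,0.4],0,0.4],
  [[0,0,0.8],0,0.4],
  [[0,0,0.8],0,0.4],
  [[0,0,0.8],0,0.4],
  [[0,0,0.8],0,0.4],
  [[0,0,0.8],0,0.4],
  [[0,0,0],0,0.4],
  [[-0.3,-0.7,0],0,0.4],
  [[-0.3,-0.7,0],0,0.4],
  [[-0.3,-0.7,0],0,0.4],
  [[-0.3,-0.7,0],0,0.4],
  [[0,0,0],0,0.4],
  [[0,0,0],0,0.4],
])

```text
t: 34.92
eef_pos: [594.5, -94.7, 352.4]
tcp_rot: [3.142, -0.0, 0.025]
ft_force: [0.0, -0.4, 0.6]
opening: 0.703
grip_force: 0.0
```

```bash
python3 - <<'E'
from h import *
p=read_camera("top")["image"]; q=read_camera("scene")["image"]
save("c4.png",np.vstack([cv2.resize(p[90:300,90:510],(560,280)),cv2.resize(q[90:370,150:480],(377,320))[:, :].copy() if 0 else cv2.resize(q[110:360,150:480],(560,320))]))
E
```

```text
(no output)
```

View pics/c4.png

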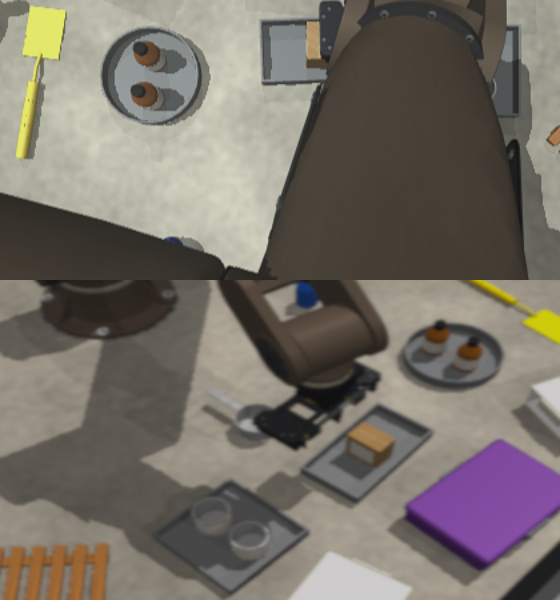

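The carton, bottles and tins all stand upright in their tubs, the cup hasn't moved, and the gripper is clear. I'm handing it in.

```bash
python3 -c "
from cell import env
print(env.job_done())"
```

```text
the job is handed in; nothing more can be done
None
```

The job is handed in at about 35 s: both tins stand upright in the square tub, both amber bottles in the round tub (set down at under 6 N) and the carton in the oblong tub, and I left the measuring cup and the blue bottle alone.

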